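# Click the ink cartridge into the coder dock

### The job

The jar date coder needs a fresh ink cartridge: take the tall one with the groove round its foot and push it straight down, groove first, into the round socket of the dock until the sprung ball in the socket wall snaps into the groove and the cartridge sits fully home and upright. Hold or press it while it passes the ball rather than dropping it in; let go when it is home, and leave the short cartridge standing where it is.

Things in the scene. Friction and masses are not known exactly. Their poses are not given: they have to be found in the camera images.
- cartridge: Tall grey upright cartridge, round, 100 mm tall, about 200 g. Origin: centre of its underside, z up. From the bottom: foot tapering from 22 mm diameter to 44 mm at 16 mm up; groove (33 mm diameter at its bottom) 20 to 38 mm up; body 44 mm diameter to 58 mm up; black-ribbed neck, 34 mm diameter, 63 to 100 mm up, to grip it by.
- short_cartridge: Wrong cartridge, to be left alone: short and stout, grey, upright, 58 mm tall, 56 mm diameter, no groove or taper, black-ribbed neck of 34 mm diameter. Origin: centre of its underside, z up. It, the tall cartridge and a brown tape roll (66 mm diameter, 48 mm tall) stand in any order, centres at least 110 mm apart.
- dock: Fixed ink dock: base plate 170 x 96 x 8 mm with a grey block 80 x 80 mm, top 58 mm above the table (nothing on it is higher). Round socket in the block: 54 mm diameter, open at the top, flat floor 8 mm above the table. Origin: on the table on the socket's axis, z up, x towards the ball's steel barrel. A seated cartridge stands on the floor, 50 mm out of the block, up to 6 mm off the axis to -x.
- dock_ball (a joint): Sprung steel ball, 18 mm diameter, in the socket's +x wall, centre 37 mm above the table. 0 = fully out, 15 mm into the socket; grows to 0.016 m as pressed back (7 N at 0, plus 0.5 N/mm). A cartridge just put in stops on it some 20 mm above the floor; pushing on takes about 5 to 12 N; then the ball snaps into the groove and reads under 0.003 once the cartridge is let go.
Things that resemble listed ones, but are neither listed nor needed, are in the scene too. What is shaped like the cartridge but purple is not meant.

How it is judged:
On the way:
1. The cartridge, held or pressed by the gripper, goes down the socket and pushes the ball back (value of joint dock_ball above 0.002 m and contact force between the fingers and cartridge above 0.5 N and horizontal distance between cartridge and dock below 0.012 m and z of cartridge in the frame of dock between 0.0125 and 0.045 m), for 0.04 s.
At the end, for the whole second after the job is handed in: The tall cartridge stands released and at rest in the dock's socket: its underside within 3.5 mm of the socket floor, within 9 mm of the socket axis, upright within 0.15 rad, and the ball sprung out into the groove (joint under 3 mm) (z of cartridge in the frame of dock below 0.0115 m and horizontal distance between cartridge and dock below 0.009 m and angle between cartridge's own z axis and vertical below 0.15 rad and value of joint dock_ball below 0.003 m and linear speed of cartridge below 0.02 m/s); the robot touches nothing.
It fails at once if the short cartridge is moved more than 40 mm or tipped over (distance of short_cartridge from where it was at the start of the episode above 0.04 m or angle between short_cartridge's own z axis and vertical above 0.5 rad).
It also fails if it takes over 35 s, if anything falls off the work surface, if the arm or the gripper's body presses on something with over 40 N, if the wrist force passes 120 N, or if a joint passes its speed limit or range.

### The arm

A 7-joint arm with a two-finger parallel gripper is mounted at the origin on a cart in front of the work surface, level with it; the furniture and walls round the work are solid. World frame = base frame: x ahead of the robot, y to its left, z up, the work surface at z = 0. Lengths are in m, angles in rad, forces in N, time in s.
With the tool pointing down it reaches from about 0.4 to 0.85 m from the base axis. Payload 4.5 kg.
Tool frame: the origin (TCP) lies on the centre line of the jaws, within the pads' length; the fingertips stand 14 mm ahead of it and the grasp point (between the pads) lies 5 mm behind it (r.tcp_to_tips is the z of the fingertips in the tool frame, in m); z points along the fingers, y is the direction in which the jaws open and shut (so a half turn about z gives the same grasp; the last joint's range is limited). The gripper opens to 88 mm and grips with 3 to 60 N. Pads are 18 mm wide; open, the fingers measure 123 mm over their backs; the gripper's body (75 mm by 187 mm) begins 45 mm behind the grasp point.
Start: joints at [1.261, 0.689, -0.195, 1.565, 0.157, 0.902, -0.215], TCP at [0.211, -0.588, 0.253] pointing down, gripper open.
Joint ranges: [-3.01, 3.01], [-0.46, 2.08], [-1.47, 1.51], [0.13, 2.56], [-1, 4.14], [0.04, 2.09], [-2.66, 2.66]. Speed limits (rad/s): [2.57, 2.57, 3.14, 3.14, 3.14, 3.14, 3.14].

### API

Orientations are given as a unit quaternion [x, y, z, w].
In Python, from plant import r, viewer gives the robot as it stands.
- The arm moves only by the shell command python3 -m inch 'ROWS' [FORCE]. ROWS is JSON, a list of rows, each a list of 3 entries, a list of its own where there are three numbers: the closure, from 0 (fully open) to 1 (shut), then the shift along the tool's x, y, z in cm, then the turn about the tool's z in degrees. In form: [[fingers, [x, y, z], yaw], ...]. A call has 1 to 20 rows; each row is the pose to reach, as a shift and turn from the pose commanded when the call began, along the tool's axes at that moment; what a row does not reach only later rows make up. A row lasts 1/10 s, in which the tool goes at most 50 mm and 8.59 degrees, less where a joint would pass 70% of its speed; a pose out of reach is approached as far as the arm can. A call with a gripper value outside its range is refused whole. The fingers move at their own pace and stop on an object; FORCE is the grip in N (left out, the last holds). Time passes only in rows, so rows that repeat a pose let the fingers close. It gives the time, the measured TCP pose, the force and the opening at its end, in the units of the state.
- r.get_state(): the state, without advancing time (a new reading comes with each control period).
- viewer.snapshot(name): name is "side" or "top"; returns the picture (400x640x3 uint8, red, green, blue); there is no depth.
- viewer.camera_params(name): a dict with "intrinsics" (3x3 intrinsics, pixels), "world_to_cam" (4x4, takes a point from world to camera coordinates). Camera axes: x right, y up, looking along -z (the intrinsics and any distortion apply to the point x, -y, -z); pixel columns grow to the right and rows downward; lengths in m; the calibration is good to about 2 mm. A picture is of the moment at which its call begins. camera_params takes no time and is no camera call.
- r.finish_job(): hands the job in, once; it reports no verdict.
Trained networks look in the newest picture that a camera, given by its name, has taken for a name from the list of things; names that differ only in an ending like _2 or _b are one class to them, and where a whole thing is asked for, a point or a joint stands for the part that bears it (a point fixed in the world has none). Each returns a list of dicts, best first, with "p" (0 to 1); they miss things now and then, are a little off and sometimes report something else, mostly with a low value. They report only what shows in the picture. A call takes as long as a camera call. They do not tell look-alikes from the thing itself.
- viewer.outline_of(camera, name): "pixels" (400x640 bool, what is visible of it) and "bbox" ([left, top, width, height] in pixels, round what is visible of it).
The state is a dict: "clock": time; "q": joint angles; "qd": joint speeds; "joint_torque": joint torques, N m; "tool_pos": TCP position; "eef_rot": TCP orientation; "contact_force": force on the tool from outside, world axes, zero at the start; "moment": the same for the moment, N m; "opening": opening from 0.0 (shut) to 1.0 (fully open).
Only numpy, scipy, OpenCV 4.12 (cv2) and the standard library are available. Lean on these libraries where they do the work, as an engineer would, in place of code of your own. Each camera call takes 0.05 s, during which the arm holds its last target.

## Working session

There is one attempt and no reset: what is moved stays moved. The work goes in short steps, Python scripts to look and compute and a shell command to move; the robot and the scene stay as the last step left them, time stands still between calls to the robot, and variables do not carry over. Pictures are saved under pics/ and viewed, and the job is handed in when it is done.

```bash
ls; mkdir -p pics
python3 - <<'E'
from plant import r, viewer
import cv2,numpy as np
np.set_printoptions(precision=4,suppress=True)
for n in("side","top"):
    im=viewer.snapshot(n); cv2.imwrite(f"pics/{n}0.png",im[:,:,::-1])
    p=viewer.camera_params(n); print(n,p)
    for t in("cartridge","short_cartridge","dock","dock_ball"):
        for d in viewer.outline_of(n,t): print(n,t,round(d["p"],2),d["bbox"])
print(r.get_state(), r.tcp_to_tips)
E
```

```text
pics
side {'intrinsics': array([[378.4869,   0.    , 316.3175],
       [  0.    , 378.4869, 202.3232],
       [  0.    ,   0.    ,   1.    ]]), 'world_to_cam': array([[-0.9397, -0.3416,  0.0141,  0.522 ],
       [ 0.2236, -0.583 ,  0.7811, -0.1331],
       [-0.2586,  0.7372,  0.6242, -0.7926],
       [ 0.    ,  0.    ,  0.    ,  1.    ]])}
side cartridge 0.95 [274.4, 197.3, 19.6, 40.8]
side cartridge 0.78 [244.0, 223.3, 19.6, 44.0]
side cartridge 0.64 [239.4, 188.6, 22.9, 36.7]
side short_cartridge 0.77 [286.5, 279.0, 27.4, 37.1]
side dock 0.82 [312.2, 144.6, 68.1, 39.4]
top {'intrinsics': array([[389.2195,   0.    , 315.7075],
       [  0.    , 389.2195, 194.2542],
       [  0.    ,   0.    ,   1.    ]]), 'world_to_cam': array([[-0.0074, -0.9999,  0.0085,  0.0359],
       [ 0.9908, -0.0062,  0.135 , -0.5429],
       [-0.1349,  0.0094,  0.9908, -0.876 ],
       [ 0.    ,  0.    ,  0.    ,  1.    ]])}
top cartridge 0.94 [266.0, 127.3, 20.7, 26.9]
top cartridge 0.89 [219.9, 155.6, 23.4, 19.3]
top cartridge 0.87 [268.3, 163.4, 20.5, 22.4]
top cartridge 0.8 [306.3, 186.4, 11.8, 19.7]
top short_cartridge 0.9 [199.1, 210.4, 22.2, 23.5]
top dock 0.86 [381.3, 165.5, 47.9, 71.3]
{'clock': 0.5, 'q': array([ 1.2608,  0.6892, -0.1946,  1.5653,  0.1573,  0.9025, -0.2151]), 'qd': array([-0.0018, -0.0006, -0.0005,  0.0014,  0.0021, -0.0017, -0.0002]), 'joint_torque': array([  0.0008, -52.7097,  -1.2658, -15.3606,  -0.052 ,   0.0003,
         0.0001]), 'tool_pos': array([ 0.2107, -0.5884,  0.2527]), 'eef_rot': array([ 0.9853,  0.171 , -0.    ,  0.    ]), 'contact_force': array([0.2604, 0.5546, 0.1898]), 'moment': array([-0.019 , -0.0327,  0.0473]), 'opening': 0.9981632636264085} 0.014
```

View pics/side0.png

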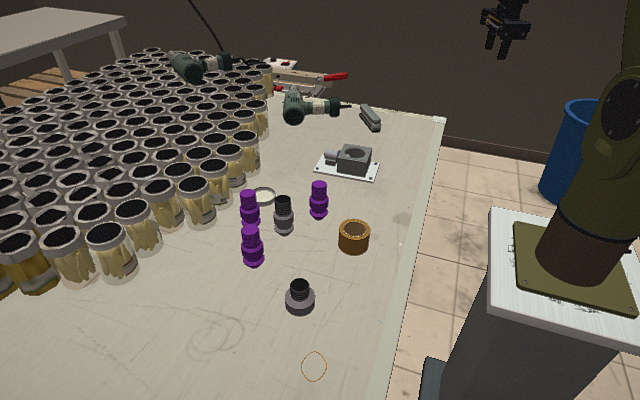

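View pics/top0.png

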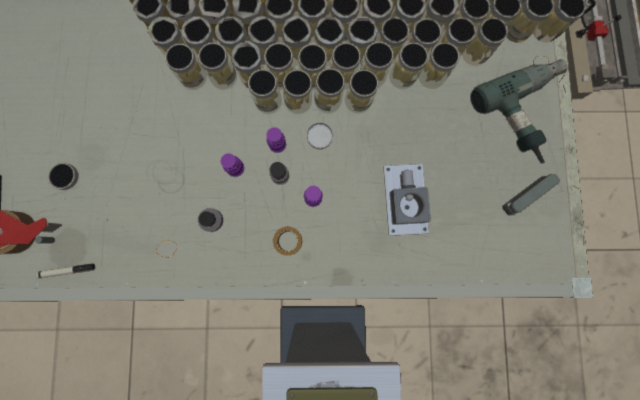

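Run:
```python
import cv2
a=cv2.imread("pics/side0.png")[130:330,200:400];b=cv2.imread("pics/top0.png")[110:260,180:440]
cv2.imwrite("pics/side0c.png",cv2.resize(a,None,fx=3,fy=3,interpolation=2))
cv2.imwrite("pics/top0c.png",cv2.resize(b,None,fx=3,fy=3,interpolation=2))
```

```text
(no output)
```

View pics/side0c.png

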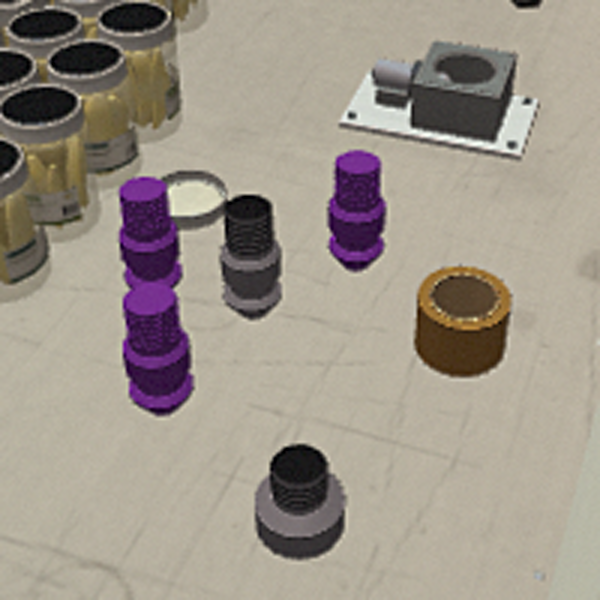

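View pics/top0c.png

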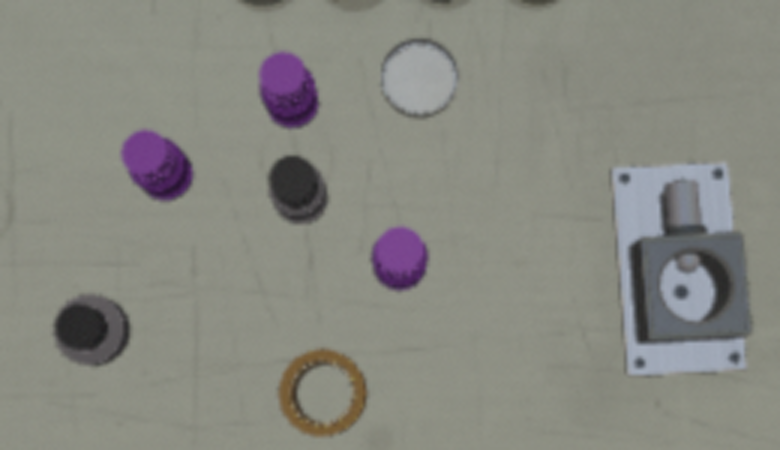

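Shown: the grey tall cartridge is at side (283,214) / top (279,173). Its look-alikes are purple, at side (319,200), (250,207) and (252,245). The short one is at side (299,296), the tape roll at (354,237), and the dock at top (408,205). I choose the grey one with the tapered, grooved foot; the crop confirms both features. Next I'll measure.

```bash
cat > h.py <<'E'
import numpy as np, cv2
from plant import r, viewer
np.set_printoptions(precision=4,suppress=True)
def proj(n,P):
    p=viewer.camera_params(n);P=np.atleast_2d(np.asarray(P,float))
    c=P@p["world_to_cam"][:3,:3].T+p["world_to_cam"][:3,3]
    K=p["intrinsics"]; u=np.stack([c[:,0],-c[:,1],-c[:,2]],1)@K.T
    return u[:,:2]/u[:,2:]
def back(n,uv,z):
    p=viewer.camera_params(n);K=p["intrinsics"];T=p["world_to_cam"]
    d=np.linalg.inv(K)@[uv[0],uv[1],1]; d=T[:3,:3].T@(d*[1,-1,-1]); o=-T[:3,:3].T@T[:3,3]
    return o+d*(z-o[2])/d[2]
def crop(n,im,x,y,w,h,f,name):
    cv2.imwrite(f"pics/{name}.png",cv2.resize(im[y:y+h,x:x+w,::-1],None,fx=f,fy=f,interpolation=2))
def sil_cyl(n,x,y,parts):
    t=np.linspace(0,2*np.pi,40);m=np.zeros((400*8,640*8),np.uint8)
    for pr in parts:
        P=np.concatenate([np.stack([x+R*np.cos(t),y+R*np.sin(t),0*t+z],1) for R,z in pr])
        cv2.fillConvexPoly(m,cv2.convexHull((proj(n,P)*8+4).astype(np.int32)),1)
    return cv2.resize(m.astype(np.float32),(640,400),interpolation=cv2.INTER_AREA)
CART=[[(.011,0),(.022,.016)],[(.022,.016),(.022,.02)],[(.0165,.02),(.0165,.038)],[(.022,.038),(.022,.058)],[(.022,.058),(.017,.063)],[(.017,.063),(.017,.1)]]
E
python3 - <<'E'
from h import *
from scipy.optimize import minimize
print("tri",back("top",(278,170),.1),back("side",(283,198),.1))
M={}
for n,uv in(("top",(278,172)),("side",(283,214))):
    viewer.snapshot(n)
    ds=viewer.outline_of(n,"cartridge")
    M[n]=min(ds,key=lambda d:np.hypot(d["bbox"][0]+d["bbox"][2]/2-uv[0],d["bbox"][1]+d["bbox"][3]/2-uv[1]))["pixels"].astype(float)
x0=back("top",(278,170),.1)[:2]
for ns in(("top",),("side",),("top","side")):
    f=lambda v:sum(np.abs(sil_cyl(n,v[0],v[1],CART)-M[n]).sum() for n in ns)
    s=minimize(f,x0,method="Nelder-Mead",options=dict(initial_simplex=[x0,x0+[.008,0],x0+[0,.008]]));print(ns,s.x,s.fun,sum(M[n].sum() for n in ns))
im=viewer.snapshot("top");crop("top",im,375,155,66,90,6,"dock6")
im=viewer.snapshot("side");crop("side",im,305,135,85,55,8,"dock8")
E
```

```text
tri [0.5888 0.1153 0.1   ] [0.5894 0.1162 0.1   ]
('top',) [0.5906 0.1183] 49.46875 319.0
('side',) [0.5902 0.1176] 55.890625 679.0
('top', 'side') [0.5901 0.1179] 105.625 998.0
```

View pics/dock6.png

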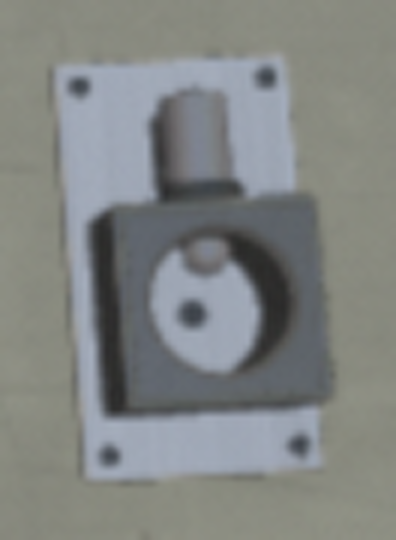

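View pics/dock8.png

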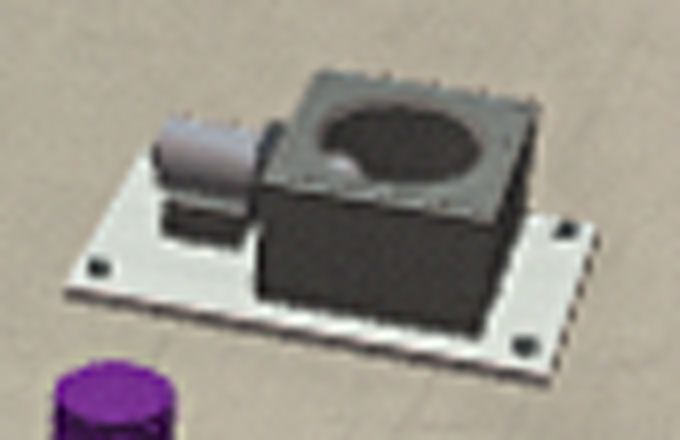

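Run:
```python
from h import *
t=lambda x,y:back("top",((x+.5)/6-.5+375,(y+.5)/6-.5+155),.058)
s=lambda x,y:back("side",((x+.5)/8-.5+305,(y+.5)/8-.5+135),.058)
for f,cs,h in((t,[(115,208),(316,197),(329,400),(128,413)],(222,303)),(s,[(265,180),(322,72),(538,106),(493,218)],(400,144))):
    C=np.array([f(*c) for c in cs]);print(C[:,:2],"mean",C.mean(0),"hole",f(*h),"sides",np.linalg.norm(C-np.roll(C,1,0),axis=1))
C=np.array([t(*c) for c in[(115,208),(316,197),(329,400),(128,413)]])
d=(C[0]+C[1]-C[2]-C[3]);print("yaw",np.degrees(np.arctan2(d[1],d[0])))
st=r.get_state();q=st["eef_rot"];from scipy.spatial.transform import Rotation as R
print(R.from_quat(q).as_matrix(),st["tool_pos"],st["clock"])
for n,uv in(("top roll",(287,241)),("short",(208,218))): print(n,back("top",uv,.05))
for uv in((313,191),(231,160),(275,135)): print("purple",back("top",uv,.1))
```

```text
[[ 0.5507 -0.147 ]
 [ 0.5545 -0.2243]
 [ 0.4767 -0.2257]
 [ 0.4723 -0.1492]] mean [ 0.5136 -0.1866  0.058 ] hole [ 0.5139 -0.1866  0.058 ] sides [0.0785 0.0774 0.0778 0.0766]
[[ 0.5491 -0.1463]
 [ 0.5519 -0.2219]
 [ 0.4755 -0.2267]
 [ 0.4725 -0.1511]] mean [ 0.5122 -0.1865  0.058 ] hole [ 0.5133 -0.1849  0.058 ] sides [0.0768 0.0756 0.0765 0.0757]
yaw 1.3072857599215848
[[ 0.9415  0.3371  0.    ]
 [ 0.3371 -0.9415 -0.0001]
 [ 0.      0.0001 -1.    ]] [ 0.2107 -0.5884  0.2527] 0.8
top roll [0.4346 0.0983 0.05  ]
short [0.4881 0.2789 0.05  ]
purple [0.5417 0.0387 0.1   ]
purple [0.6119 0.2188 0.1   ]
purple [0.6681 0.1224 0.1   ]
```

```bash
python3 -m inch '[[0.3,[59.5,-53.7,4],0],[0.3,[59.5,-53.7,4],0],[0.3,[59.5,-53.7,4],0],[0.3,[59.5,-53.7,4],0],[0.3,[59.5,-53.7,4],0],[0.3,[59.5,-53.7,4],0],[0.3,[59.5,-53.7,4],0],[0.3,[59.5,-53.7,4],0],[0.3,[59.5,-53.7,4],0],[0.3,[59.5,-53.7,4],0],[0.3,[59.5,-53.7,4],0],[0.3,[59.5,-53.7,4],0],[0.3,[59.5,-53.7,4],0],[0.3,[59.5,-53.7,4],0],[0.3,[59.5,-53.7,4],0],[0.3,[59.5,-53.7,4],0],[0.3,[59.5,-53.7,4],0],[0.3,[59.5,-53.7,4],0],[0.3,[59.5,-53.7,4],0],[0.3,[59.5,-53.7,4],0]]' 40
python3 - <<'E'
from h import *
s=r.get_state();print(s)
im=viewer.snapshot("side");crop("side",im,200,100,200,150,4,"app")
E
```

```text
clock: 2.8
tool_pos: [0.5895, 0.1153, 0.2128]
eef_rot: [0.986, 0.17, -0.0, 0.001]
contact_force: [0.9, -0.3, 0.6]
opening: 0.701
{'clock': 2.8, 'q': array([-0.2356,  0.7019, -0.0612,  1.6867,  0.0595,  0.7557, -1.5556]), 'qd': array([ 0.0019, -0.0023, -0.0052, -0.0021, -0.0034, -0.0006, -0.0006]), 'joint_torque': array([ -0.5988, -51.4046,   0.2456, -13.7018,  -0.0187,  -0.0835,
         0.003 ]), 'tool_pos': array([0.5895, 0.1153, 0.2128]), 'eef_rot': array([ 0.9855,  0.1696, -0.0004,  0.0007]), 'contact_force': array([ 0.9242, -0.342 ,  0.5849]), 'moment': array([-0.0164,  0.0629, -0.0284]), 'opening': 0.7008443771912423}
```

View pics/app.png

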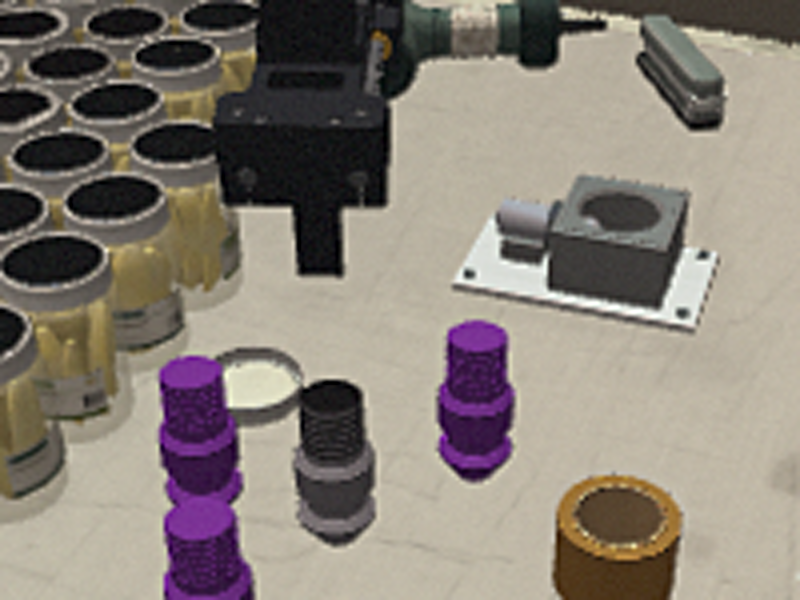

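The open gripper stands over the grey cartridge (neck top at crop (331,395)), clear of the purple ones. I'll descend and grip.

```bash
python3 -m inch '[[0.3,[0.1,-0.15,3],0],[0.3,[0.1,-0.15,6],0],[0.3,[0.1,-0.15,9],0],[0.3,[0.1,-0.15,11],0],[0.3,[0.1,-0.15,12],0],[0.3,[0.1,-0.15,13],0],[0.3,[0.1,-0.15,13],0],[1,[0.1,-0.15,13],0],[1,[0.1,-0.15,13],0],[1,[0.1,-0.15,13],0],[1,[0.1,-0.15,13],0],[1,[0.1,-0.15,13],0],[1,[0.1,-0.15,13],0],[1,[0.1,-0.15,13],0]]' 40
python3 - <<'E'
from h import *
im=viewer.snapshot("side");crop("side",im,200,100,200,150,4,"grip")
E
```

```text
clock: 4.25
tool_pos: [0.5909, 0.1194, 0.0833]
eef_rot: [0.985, 0.171, 0.001, 0.0]
contact_force: [-0.4, -0.8, 5.4]
opening: 0.376
```

View pics/grip.png

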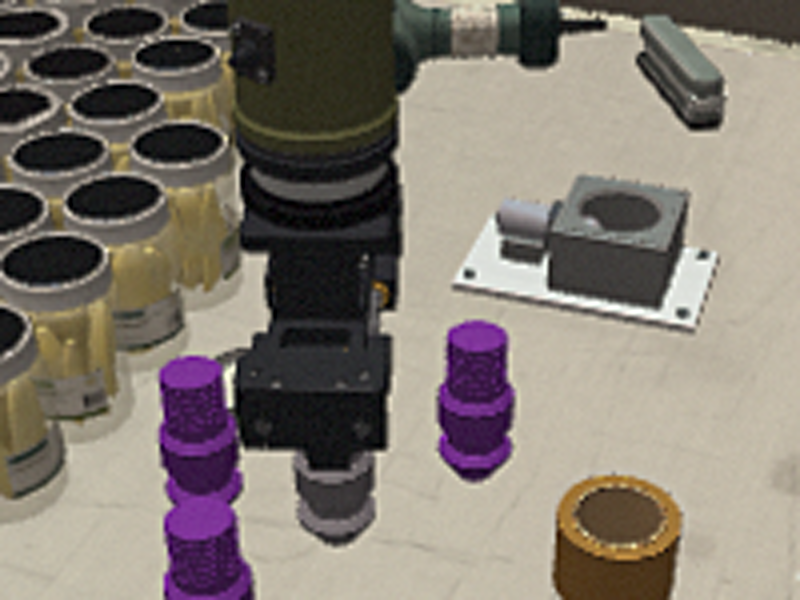

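```bash
python3 -m inch '[[1,[0,0,-3],0],[1,[0,0,-7],0],[1,[0,0,-11],0],[1,[0,0,-13],0],[1,[0,0,-13],0],[1,[-3.6,5.2,-13],0],[1,[-7.2,10.4,-13],0],[1,[-9.5,13.8,-13],0],[1,[-11.8,17.1,-13],0],[1,[-14,20.4,-13],0],[1,[-16,23.3,-13],0],[1,[-17.3,25.1,-13],0],[1,[-17.9,26,-13],0],[1,[-17.9,26,-13],0],[1,[-17.9,26,-10],0],[1,[-17.9,26,-8.5],0],[1,[-17.9,26,-8.5],0],[1,[-17.9,26,-8.5],0],[1,[-17.9,26,-8.5],0]]' 40
python3 - <<'E'
from h import *
from scipy.spatial.transform import Rotation as R
s=r.get_state();print(s["tool_pos"],s["opening"],s["contact_force"],R.from_quat(s["eef_rot"]).as_matrix())
im=viewer.snapshot("side");crop("side",im,300,60,100,140,4,"ov1")
im2=viewer.snapshot("top");crop("top",im2,350,130,100,110,5,"ov2")
E
```

```text
clock: 6.2
tool_pos: [0.5104, -0.1848, 0.1684]
eef_rot: [0.985, 0.172, 0.001, 0.0]
contact_force: [-0.2, -0.7, -1.5]
opening: 0.378
[ 0.5104 -0.1848  0.1684] 0.37828191542585576 [-0.167  -0.7301 -1.4752] [[ 0.941   0.3385  0.0017]
 [ 0.3385 -0.941   0.    ]
 [ 0.0016  0.0006 -1.    ]]
```

View pics/ov1.png

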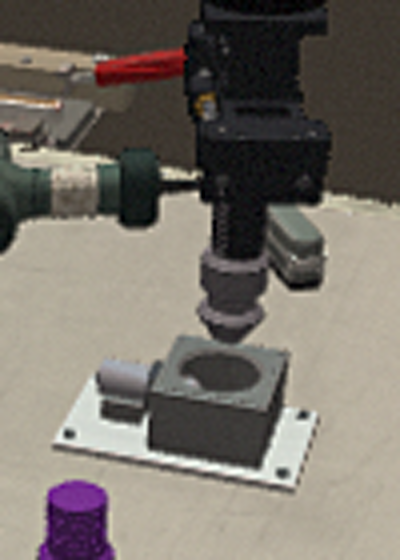

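View pics/ov2.png

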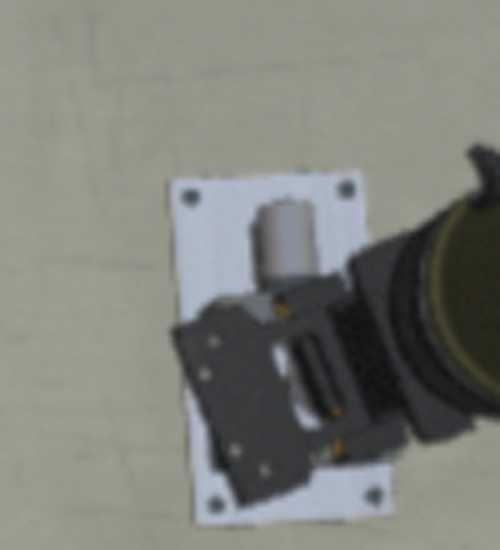

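Run:
```python
from h import *
t=np.linspace(0,2*np.pi,60)
for x,y in((.5104,-.1848),):
  for R,z in((.022,.04),(.022,.056),(.022,.018),(.011,0)):
    p=(proj("side",np.stack([x+R*np.cos(t),y+R*np.sin(t),0*t+z+.0851],1))-[300,60]+.5)*4-.5
    print(z,p.min(0),p.max(0))
print((proj("side",[.513,-.186,.058])-[300,60]+.5)*4-.5)
im=cv2.imread("pics/ov1.png");cv2.imwrite("pics/ov1z.png",cv2.resize(im[230:420,130:310],None,fx=3,fy=3))
```

```text
0.04 [198.1017 267.6076] [266.0356 299.8841]
0.056 [199.8    245.4355] [268.435  277.2526]
0.018 [195.8221 297.3809] [262.8152 330.2487]
0 [210.5368 329.2661] [243.6505 345.9218]
[[220.6273 371.0612]]
```

View pics/ov1z.png

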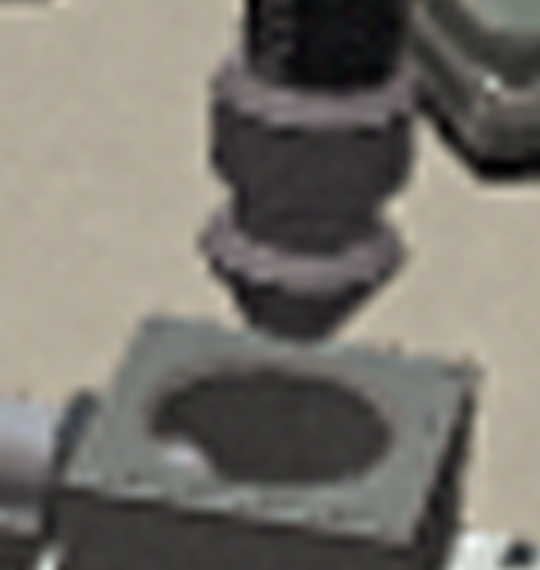

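Cartridge and socket both match their projections within about 1 mm. I'll go down to the ball first.

```bash
python3 -m inch '[[1,[0,0.1,1],0],[1,[0,0.1,2],0],[1,[0,0.1,3],0],[1,[0,0.1,3.5],0],[1,[0,0.1,4],0],[1,[0,0.1,4.5],0],[1,[0,0.1,5],0],[1,[0,0.1,5.3],0],[1,[0,0.1,5.3],0],[1,[0,0.1,5.3],0]]' 50
```

```text
clock: 7.3
tool_pos: [0.5099, -0.1867, 0.1148]
eef_rot: [0.985, 0.171, 0.0, 0.0]
contact_force: [0.2, -0.4, -1.9]
opening: 0.372
```

```bash
python3 -m inch '[[1,[0,0,0.3],0],[1,[0,0,0.6],0],[1,[0,0,0.9],0],[1,[0,0,1.2],0],[1,[0,0,1.4],0],[1,[0,0,1.4],0]]'; python3 -m inch '[[1,[0,0,0.3],0],[1,[0,0,0.5],0],[1,[0,0,0.7],0],[1,[0,0,0.9],0],[1,[0,0,1.0],0],[1,[0,0,1.0],0]]'
```

```text
clock: 7.9
tool_pos: [0.5099, -0.1867, 0.101]
eef_rot: [0.985, 0.171, 0.0, 0.0]
contact_force: [0.1, -0.9, -0.2]
opening: 0.373
clock: 8.5
tool_pos: [0.5099, -0.1865, 0.0913]
eef_rot: [0.985, 0.171, 0.0, 0.0]
contact_force: [-1.6, 0.2, 7.0]
opening: 0.372
```

```bash
python3 -m inch '[[1,[0,0,0.15],0],[1,[0,0,0.3],0],[1,[0,0,0.3],0]]'
python3 - <<'E'
from h import *
im=viewer.snapshot("side");crop("side",im,300,60,100,140,4,"in1")
E
```

```text
clock: 8.8
tool_pos: [0.5105, -0.1865, 0.0911]
eef_rot: [0.985, 0.171, 0.001, 0.001]
contact_force: [-5.8, 3.0, 32.3]
opening: 0.374
```

View pics/in1.png

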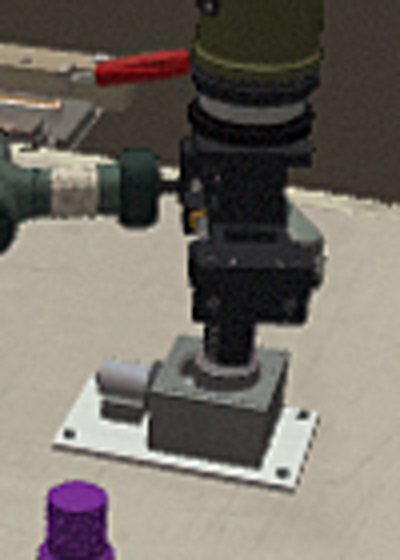

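The arm has bottomed: 32 N, and only 0.2 mm of further motion. The cartridge's shoulder is level with the block top. I'll relax and release.

```bash
python3 -m inch '[[1,[0,0,-0.25],0],[1,[0,0,-0.25],0],[0.5,[0,0,-0.25],0],[0.3,[0,0,-0.25],0],[0.3,[0,0,-0.25],0],[0.3,[0,0,-0.25],0],[0.3,[0,0,-2],0],[0.3,[0,0,-4],0],[0.3,[0,0,-7],0],[0.3,[0,0,-11],0],[0.3,[0,0,-15],0],[0.3,[6,10,-18],0],[0.3,[6,14,-18],0],[0.3,[6,18,-18],0],[0.3,[6,18,-18],0],[0.3,[6,18,-18],0]]'
python3 - <<'E'
from h import *
from scipy.optimize import minimize
im=viewer.snapshot("side");crop("side",im,300,60,100,140,4,"out1")
ds=viewer.outline_of("side","cartridge");print([(d["p"],d["bbox"]) for d in ds])
im2=viewer.snapshot("top");crop("top",im2,350,130,100,110,5,"out2")
ds=viewer.outline_of("top","cartridge");print([(d["p"],d["bbox"]) for d in ds])
t=np.linspace(0,2*np.pi,60)
for dx in(0,-.005):
  for n,o,k in(("side",[300,60],4),("top",[350,130],5)):
    for R,z in((.017,.108),(.017,.071),(.022,.066)):
      p=(proj(n,np.stack([.513+dx+R*np.cos(t),-.186+R*np.sin(t),0*t+z],1))-o+.5)*k-.5
      print(dx,n,z,p.min(0),p.max(0))
E
```

```text
clock: 10.45
tool_pos: [0.6277, -0.3432, 0.267]
eef_rot: [0.986, 0.168, 0.001, 0.003]
contact_force: [-0.5, 0.2, 0.1]
opening: 0.703
[(0.74, [240.3, 226.0, 22.6, 41.9]), (0.74, [310.9, 183.0, 18.7, 36.4]), (0.7, [239.1, 188.9, 22.6, 35.6]), (0.62, [347.4, 134.2, 16.5, 23.1])]
[(0.9, [402.2, 199.5, 22.6, 16.9]), (0.9, [218.6, 154.6, 26.9, 21.4]), (0.8, [305.9, 188.8, 13.9, 17.5]), (0.61, [265.5, 127.3, 20.5, 25.1])]
0 side 0.108 [200.6395 292.9311] [252.4764 318.1465]
0 side 0.071 [196.8291 341.578 ] [247.4845 367.4985]
0 side 0.066 [188.9123 344.2725] [254.2716 377.9351]
0 top 0.108 [298.6752 328.0331] [377.2842 406.282 ]
0 top 0.071 [278.4023 338.8932] [353.7261 413.9182]
0 top 0.066 [264.7807 329.3791] [361.7092 425.9332]
-0.005 side 0.108 [207.9705 294.2553] [259.8836 319.5398]
-0.005 side 0.071 [203.9888 342.9335] [254.717  368.9233]
-0.005 side 0.066 [196.0395 345.6223] [261.4926 379.3745]
-0.005 top 0.108 [299.1372 339.493 ] [377.8094 417.8678]
-0.005 top 0.071 [278.8294 349.883 ] [354.2111 425.0238]
-0.005 top 0.066 [265.195  340.2917] [362.1976 436.9939]
```

View pics/out1.png

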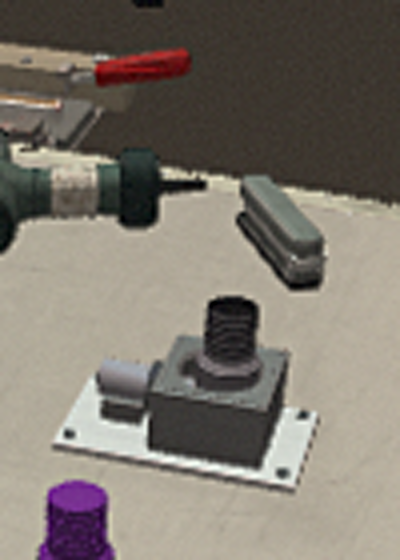

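View pics/out2.png

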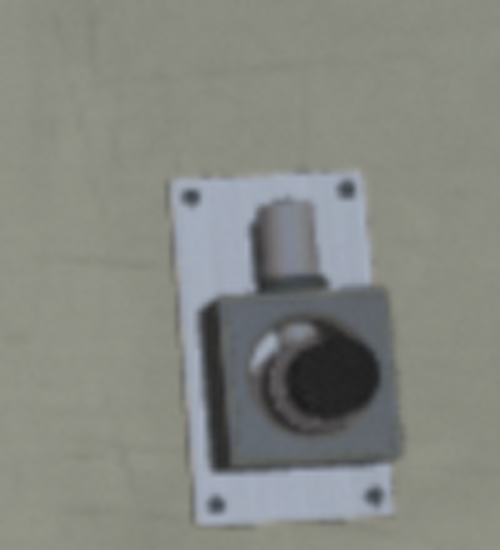

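Run:
```python
from plant import r
print(r.get_state()["contact_force"],r.get_state()["clock"]); print(r.finish_job())
```

```text
[0.10097183 0.36360409 0.05955322] 10.65
the job is handed in; nothing more can be done
None
```

The grey tall cartridge is seated in the dock's socket and released, and I handed the job in at 10.65 s. No verdict came back.

I gripped it by the neck with 40 N, raised to 50 N for the push. I carried it over the purple look-alikes and pushed it straight down past the ball until it stopped on the floor. There the force rose to 32 N with only 0.2 mm of further movement. I then eased off, opened the fingers and moved the arm clear.

**Last checks:**
- **Position:** Both pictures show the cartridge upright. In the side picture its neck matches the outline expected for a cartridge standing on the socket floor, about 5 mm off the axis to -x, within about 1 mm. That offset is what the ball sitting in the groove should give.
- **Ball:** I could not read its joint directly, so the snap is inferred from the depth and the offset.
- **Robot clear:** The force reading was about 0.4 N, the same as with the arm free.
- **Short cartridge:** I never went near it, but I did not measure its position again at the end.

No check failed or disagreed with another.

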